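Park the lock plunger of the specimen shuttle and send the dish across

TASK

The specimen shuttle is locked by a spring plunger with a T-shaped knob. Pull the knob up, twist it a quarter turn so that it drops into its rest notch and stays up by itself when you let go; only then slide the carriage by its handle fully over to the other end of its track. Leave the knob parked in the notch and the dish lying in its recess on the carriage, and do not disturb the things standing around.

Things in the scene. Friction and masses are not known exactly. Their poses are not given: they have to be found in the camera images.
- shuttle: Fixed specimen shuttle: grey base plate 195 x 320 x 12 mm, two rails along its y axis, a 36 mm high stop at each end, a bracket with the plunger on the robot's side. Origin under the middle of the plate (to 3 mm), on the worktop; z up, +y along the track, the way the unlocked carriage travels; +x away from the robot (yaw varies). Plunger axis at x -55, y -80 mm.
- knob_grip (a point): Middle of the black T-knob's crossbar, on the upright plunger axis, 123 mm above the worktop when locked, 138 when parked. Bar 78 mm long, 14 thick, 26 high (13 above and below this point). Below it a 40 mm square steel bush, its top 22 mm under the bar when locked. The point turns with the knob: its y is along the bar, z up; at turn 0 the bar lies along the shuttle's y.
- knob_lift (a joint): Height of the pulled knob, m: 0 = down, locked; limit 0.032. The spring pulls down with 3.5 N at 0, 7.3 N at 0.015, 11.5 N at the limit. A cross pin below sits in a deep slot: the knob turns only when lifted over 0.023; lift it 0.026 to 0.030 to turn it. About 0.015 in the rest notch; about 0.0225 when it lies on the bush beside the notch (not parked).
- knob_turn (a joint): Turn of the knob about its upright axis, rad, counter-clockwise from above positive; 0 locked, limits -1.9 to 1.9. The rest notch is at +1.571 and equally at -1.571 (either way will do). It is a V: lowered or let go within about 0.35 rad of it, the knob centres itself.
- carriage (a joint): Travel of the carriage along the shuttle's +y, m: 0 = start, held by the lock pin (2.5 mm of play); 0.120 = far end of its travel. It stays where it is left; about 1.5 N moves it. The pin clears the carriage from a knob lift of about 0.011.
- carriage_handle (a point): Middle of the carriage's black handle bar: 76 mm long along the shuttle's x, 14 thick along y, 26 high, its middle 105 mm above the worktop, on two posts with 54 mm free beneath the bar. Axes as the shuttle's. At the start at x 30, y -10 mm in the shuttle's frame; it moves with the carriage.
- dish_seat (a point): Middle of the floor of the carriage's square recess (101 x 102 mm inside, rim 6 mm high), 38 mm above the worktop, 75 mm behind the handle (shuttle's -y).
- petri_dish: Loose round culture dish, 96 mm across, 14 mm high, about 50 g, lying in the recess; origin at the centre of its underside, z up.
- beaker: Loose clear beaker, 45 mm across, 58 mm high, behind the shuttle; origin at the centre of its underside.
- clock_timer: Loose white bench timer, 58 x 62 x 20 mm, behind the shuttle; origin at the centre of its underside.
- tall_bottle: Loose amber dropper bottle, 38 mm across, 111 mm high, behind the shuttle, at the right; origin at the centre of its underside.
- loose_tweezers: Loose tweezers, 14 x 124 x 9 mm, lying in front of the shuttle; origin at the centre of the underside.
- cap_bin: Loose white round bin with caps, 56 mm across, 50 mm high, front right of the shuttle; origin at the centre of its underside.
Mind the look-alikes: they are no part of the job. What is shaped like the petri_dish but brown or red is not meant.

How it is judged:
By the outcome, as a careful person would: the job done as asked, in the order asked, and still so for the second after the job is handed in, with the robot touching nothing.
It also fails if it takes over 58 s, if anything falls off the work surface, if the arm or the gripper's body presses on something with over 40 N, if the wrist force passes 120 N, or if a joint passes its speed limit or range.

ROBOT

A 6-joint arm with a two-finger parallel gripper is mounted at the origin on a cart in front of the work surface, level with it; the furniture and walls round the work are solid. World frame = base frame: x ahead of the robot, y to its left, z up, the work surface at z = 0. Lengths are in m, angles in rad, forces in N, time in s.
With the tool pointing down it reaches from about 0.25 to 0.8 m from the base axis. Payload 8.5 kg.
Tool frame: the origin (TCP) lies at the very end of the fingers, on their centre line; the grasp point (between the pads) lies 19 mm behind it; z points along the fingers, x is the direction in which the jaws open and shut, and the axes are right-handed (so a half turn about z gives the same grasp; the last joint's range is limited). The gripper opens to 85 mm and grips with 20 to 120 N. Pads are 22 mm wide; open, the fingers measure 114 mm over their backs; the gripper's body (76 mm by 85 mm) begins 54 mm behind the grasp point. The pads swing forward as they close: fully open they stand 13 mm farther back than shut.
Start: joints at [1.25, 0.238, -0.013, 1.319, 0, 1.571], TCP at [0.166, 0.498, 0.231] pointing down, gripper open.
Joint ranges: [-2.66, 2.66], [-1.03, 1.9], [-1.14, 1.46], [-1.82, 2.27], [-1.45, 1.34], [-3.14, 3.14]. Speed limits (rad/s): [2.22, 2.22, 2.79, 3.14, 3.14, 3.14].

INTERFACE

Orientations are given as a unit quaternion [x, y, z, w].
In Python, from workcell import r, imaging gives the robot as it stands. The module is installed in compiled form; this text tells all that it offers. Calls block until the motion is done:
- r.movep(position, orientation): joint-space move of the TCP to a pose.
- r.movel(position, speed=0.15, attitude=None, stop_force=None): straight line of the TCP; attitude=None keeps the orientation; speed is the mean speed in m/s. With stop_force (N) it stops when the force on the tool has changed by that much, and returns True; else False.
- r.set_joints(angles): joint-space move.
- r.move_gripper(opening): finger opening in m; the grip force is fixed at half the most; returns when the fingers have stopped.
- r.dwell(seconds).
- r.ik(position, orientation): joint angles nearest the present ones, or None.
- r.state(): the state.
- imaging.get_image(name): name is "scene" or "side" or "wrist"; returns a dict with "image" (420x560x3 uint8, blue, green, red), "intrinsics" (3x3 intrinsics, pixels), "eye" and "orientation" of the camera in the world. Camera axes: x right, y down, z forward; pixel columns grow to the right and rows downward; lengths in m; the calibration is good to about 2 mm. A picture is of the moment at which its call begins. There is no depth.
A pose or a line that the arm cannot do raises r.Unreachable and nothing moves.
- r.sign_off(): hands the job in, once; it reports no verdict.
The state is a dict: "time_s": time; "q": joint angles; "dq": joint speeds; "joint_torque": joint torques, N m; "tcp_pos": TCP position; "orientation": TCP orientation; "force": force on the tool from outside, world axes, zero at the start; "wrist_torque": the same for the moment, N m; "grip_width": finger opening in m.
Only numpy, scipy, OpenCV 4.12 (cv2) and the standard library are available. Lean on these libraries where they do the work, as an engineer would, in place of code of your own. Each camera call takes 0.05 s, during which the arm holds its last target. There are 200 camera calls.

## Working session

There is one attempt and no reset: what is moved stays moved. The work goes in short steps, each a Python script; the robot and the scene stay as the last script left them, time stands still between calls to the robot, and variables do not carry over. Pictures are saved under pics/ and viewed, about 8 in all and at most 12, crops included, and the job is handed in when it is done.

```bash
mkdir -p pics; cat > h.py <<'E'
from workcell import r, imaging
import numpy as np, cv2
from scipy.spatial.transform import Rotation as R
def shot(n,f):
    d=imaging.get_image(n); cv2.imwrite(f'pics/{f}.png',d['image']); return d
def ray(d,u,v):
    K=np.array(d['intrinsics']);o=np.array(d['orientation'])
    M=R.from_quat(o).as_matrix() if o.size==4 else o
    return np.array(d['eye']),M@np.linalg.solve(K,[u,v,1.])
def onz(d,u,v,z):
    e,k=ray(d,u,v); return e+k*(z-e[2])/k[2]
def proj(d,p):
    K=np.array(d['intrinsics']);o=np.array(d['orientation'])
    M=R.from_quat(o).as_matrix() if o.size==4 else o
    c=K@(M.T@(np.array(p)-d['eye'])); return c[:2]/c[2]
def down(a): # tool down, jaw (tool x) along world angle a
    x=np.array([np.cos(a),np.sin(a),0]);z=np.array([0,0,-1.])
    return R.from_matrix(np.c_[x,np.cross(z,x),z]).as_quat()
E
python3 - <<'E'
from h import *
import pickle
D={}
for n in ('scene','side'):
    D[n]=d=shot(n,n+'0'); print(n,d['eye'],d['orientation'],np.array(d['intrinsics']).tolist())
pickle.dump(D,open('D.pkl','wb'))
s=r.state();print(s['time_s'],s['orientation'],s['force'])
E
```

```text
scene [ 0.1125492 -0.3421684  0.8187971] [ 0.82746228 -0.44199021  0.16955159 -0.30199848] [[379.26655727951567, 0.0, 276.9767954053069], [0.0, 379.26655727951567, 209.47246554355823], [0.0, 0.0, 1.0]]
side [0.22010608 1.29030469 0.63785321] [-0.1044864   0.81645148 -0.56101344  0.08805389] [[467.45447865860405, 0.0, 278.1106273713255], [0.0, 467.45447865860405, 209.4033681247414], [0.0, 0.0, 1.0]]
0.1 [ 8.10967926e-01  5.85090252e-01 -5.23934896e-04  3.81623717e-04] [ 0.32400849 -0.30476274 -0.80870292]
```

View pics/scene0.png

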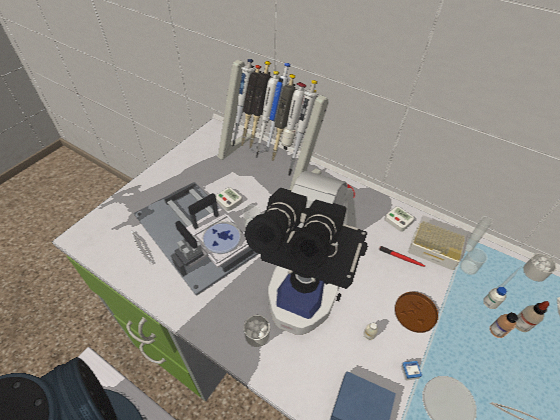

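View pics/side0.png

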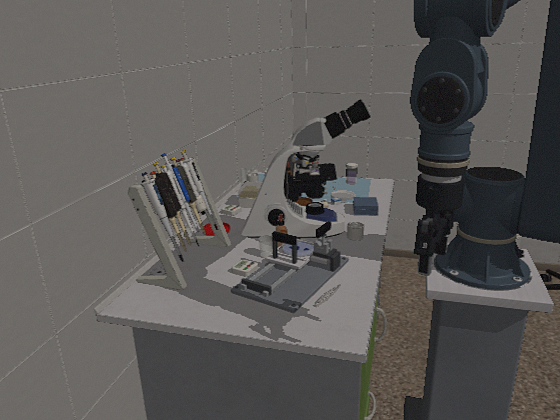

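The scene view shows the shuttle at about (200,240), with the T-knob at (187,240), the handle at (203,207) and the blue-white dish at (222,238). The brown disc at (416,312) is a look-alike, and the microscope stands close by on the right. Next I'll enlarge both views in one picture.

```bash
python3 - <<'E'
import cv2,numpy as np
a=cv2.imread('pics/scene0.png')[170:300,125:275];b=cv2.imread('pics/side0.png')[220:320,225:358]
a=cv2.resize(a,None,fx=4,fy=4,interpolation=cv2.INTER_CUBIC)[:, :]
b=cv2.resize(b,None,fx=4,fy=4,interpolation=cv2.INTER_CUBIC)
a=cv2.convertScaleAbs(a,alpha=1.5);b=cv2.convertScaleAbs(b,alpha=1.5)
cv2.imwrite('pics/cropa.png',a);cv2.imwrite('pics/cropb.png',b)
E
```

```text
(no output)
```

View pics/cropa.png

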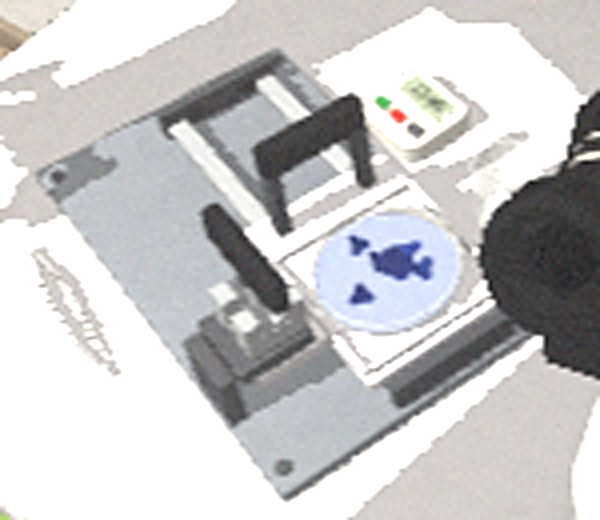

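View pics/cropb.png

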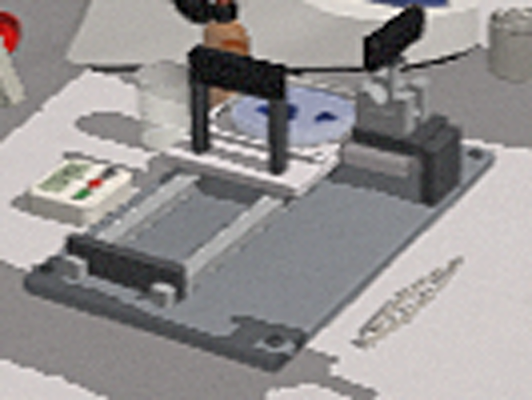

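The crops show:
- **Knob bar:** middle at crop A (246,257) and crop B (394,38).
- **Handle bar:** middle at crop A (308,135) and crop B (237,72).
- **Plate corners in crop A:** (40,172), (287,498) and (280,50).
- **Dish:** the blue-white disc in the carriage recess at crop A (388,270). It lies in the recess and is neither brown nor red, so it is the one meant.

I'll triangulate these now.

```bash
python3 - <<'E'
from h import *
import pickle
D=pickle.load(open('D.pkl','rb'));S,T=D['scene'],D['side']
A=lambda u,v:(125+u/4,170+v/4)
B=lambda u,v:(225+u/4,220+v/4)
def tri(pa,pb):
    e,k=ray(S,*pa);f,l=ray(T,*pb);k/=np.linalg.norm(k);l/=np.linalg.norm(l)
    s=np.linalg.lstsq(np.c_[k,-l],f-e,rcond=None)[0]
    p,q=e+s[0]*k,f+s[1]*l;return (p+q)/2,np.linalg.norm(p-q)
kn=tri(A(246,257),B(394,38));ha=tri(A(308,135),B(237,72))
print('knob',kn,onz(S,*A(246,257),.123));print('handle',ha,onz(S,*A(308,135),.105))
c=[onz(S,*A(*p),.012) for p in((40,172),(287,498),(280,50))]
c2=[onz(T,*B(*p),.012) for p in((490,155),(275,365),(30,285))]
print(np.round(c,3),np.round(c2,3))
v=c[0]-c[1];print('len',np.linalg.norm(v),np.linalg.norm(c[2]-c[0]),'yaw',np.arctan2(v[1],v[0])-np.pi/2)
v=c2[1]-c2[0];print('side len',np.linalg.norm(v),'yaw',np.arctan2(v[1],v[0])-np.pi/2)
ends=[onz(S,*A(*p),.134) for p in((210,210),(287,300))];print('barends',ends)
v=ends[0]-ends[1];print(np.linalg.norm(v),np.arctan2(v[1],v[0])-np.pi/2)
M=(kn[0]-ha[0])[:2];print('d',M,np.linalg.norm(M),'exp',np.hypot(85,70), 'yaw',np.arctan2(M[1],M[0])-np.arctan2(-70,-85))
E
```

```text
knob (array([0.43535404, 0.10842661, 0.12122403]), np.float64(0.003047658111501104)) [0.43620825 0.107661   0.123     ]
handle (array([0.53649055, 0.15191408, 0.10454516]), np.float64(0.00167700375303718)) [0.53719563 0.15189479 0.105     ]
[[0.463 0.346 0.012]
 [0.37  0.04  0.012]
 [0.645 0.289 0.012]] [[0.371 0.058 0.012]
 [0.459 0.361 0.012]
 [0.635 0.308 0.012]]
len 0.3199854183926692 0.19069416952834442 yaw -0.2957593745542302
side len 0.31516644306608943 yaw -0.28053476617208073
barends [array([0.4446886 , 0.14046683, 0.134     ]), array([0.42168906, 0.06206197, 0.134     ])]
0.08170862642440788 -0.28533861166223007
d [-0.10113652 -0.04348747] 0.11008975700185769 exp 110.11357772772621 yaw -0.2828366196354102
```

The geometry agrees: knob–handle distance is 110.1 mm against 110.1 expected, plate length is 320 mm, and yaw is about -0.286. Next I'll check the obstacles and IK options, then move above the knob for a wrist look.

```bash
cat >> h.py <<'E'
yaw=-0.286
E
python3 - <<'E'
from h import *
import pickle
D=pickle.load(open('D.pkl','rb'));S,T=D['scene'],D['side']
print('eyepiece',[onz(S,265,235,z) for z in(.3,.38)],'rack foot',onz(T,185,287,0),onz(T,226,245,0))
k=np.array([.4355,.108,.123])
for a in(yaw,yaw+np.pi):
    q=r.ik([k[0],k[1],.25],down(a));print(a,None if q is None else np.round(q,2))
a=min((yaw,yaw+np.pi),key=lambda a:abs(r.ik([k[0],k[1],.25],down(a))[5]))
r.movep([k[0],k[1],.25],down(a))
d=shot('wrist','w1');pickle.dump(d,open('w1.pkl','wb'))
s=r.state();print(a,s['tcp_pos'],np.round(s['q'],3),s['time_s'],s['force'],d['eye'],proj(d,k),proj(d,[k[0],k[1],.136]))
E
```

```text
eyepiece [array([ 0.42720569, -0.11800561,  0.3       ]), array([ 0.37868475, -0.15257216,  0.38      ])] rack foot [0.77708872 0.29707428 0.        ] [0.76699404 0.02266351 0.        ]
-0.286 [ 0.24  0.1  -0.14  1.33  0.    2.1 ]
2.855592653589793 [ 0.24  0.1  -0.14  1.33  0.   -1.04]
2.855592653589793 [0.43546765 0.10836465 0.24998636] [ 0.244  0.101 -0.137  1.333  0.    -1.041] 2.375 [ 0.20898302 -0.94039142 -0.06204204] [0.41584892 0.04146341 0.39145327] [282.38460113 200.2321192 ] [282.37822551 204.38995377]
```

View pics/w1.png

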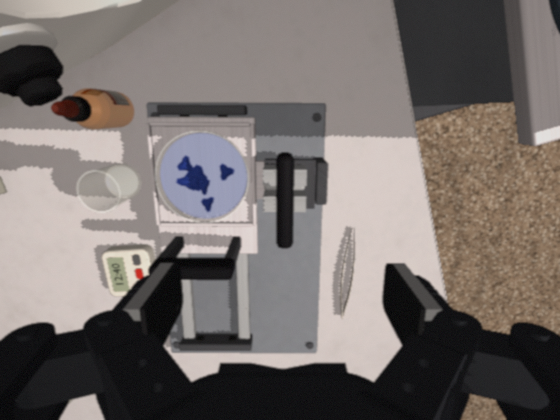

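The wrist view shows the knob bar upright in the picture, from (285,153) to (286,247). The handle is at about (206,268) and the dish at (202,175) in the recess. I'll refine by mask, then grip.

```bash
python3 - <<'E'
from h import *
import pickle
d=pickle.load(open('w1.pkl','rb'));g=d['image'].max(2)
m=(g<40).astype(np.uint8)
n,l,st,c=cv2.connectedComponentsWithStats(m)
for i in range(1,n):
    if st[i,4]>300 and 120<c[i][1]<300 and 150<c[i][0]<320:
        (p,sz,an)=cv2.minAreaRect(np.argwhere(l==i)[:,::-1].astype(np.float32));print(st[i],c[i],p,sz,an)
for u,v in((285,153),(286,247)):print(onz(d,u,v,.13))
a,b=onz(d,285,153,.132),onz(d,286,247,.132);v=b-a
print((a+b)/2,np.linalg.norm(v),np.arctan2(v[1],v[0])-np.pi/2)
print('handle',onz(d,206,268,.11))
E
```

```text
[ 276  153   18   94 1364] [284.49853372 198.57771261] (284.5, 199.5) (93.0, 17.0) 90.0
[0.42250737 0.07090183 0.13      ]
[0.44341035 0.14559612 0.13      ]
[0.43282798 0.10773809 0.132     ] 0.07697065592201656 -0.27286683954289037
handle [0.52118263 0.15277819 0.11      ]
```

Both measurements agree to about 2 mm. I'll grip, lift and watch the forces.

```bash
sed -i 's/^yaw=.*/yaw=-0.28/' h.py; python3 - <<'E'
from h import *
k=np.array([.434,.1083]);a=yaw+np.pi
def p(t):
    s=r.state();print(t,np.round(s['tcp_pos'],4),np.round(s['force'],1),np.round(s['wrist_torque'],2),round(s['grip_width'],4),round(s['time_s'],2))
r.movel([*k,.15],attitude=down(a));p('above')
print(r.movel([*k,.107],speed=.08,stop_force=12));p('down')
r.move_gripper(0.0);p('grip')
print(r.movel([*k,.121],speed=.04));p('lift14')
print(r.movel([*k,.135],speed=.04));p('lift28')
E
```

```text
above [0.4344 0.1085 0.1506] [0.1 0.5 0.9] [ 0.01 -0.03 -0.04] 0.085 3.19
False
down [0.4343 0.1084 0.1074] [ 0.6 -0.6  0.3] [ 0.02  0.   -0.04] 0.0855 3.88
grip [0.4338 0.1084 0.1072] [-2.5 -0.2  4.5] [ 0.09  0.53 -0.01] 0.0129 4.53
False
lift14 [0.4338 0.1083 0.1208] [-0.7  1.9 -7.6] [ 0.45 -0.01 -0.03] 0.0136 5.03
False
lift28 [0.4337 0.1083 0.1349] [ -1.1   3.3 -10.5] [0.59 0.02 0.03] 0.0131 5.53
```

The -10.5 N matches the spring at 28 mm of lift. Next I'll twist by turning joint 6, lower into the notch, and release.

```bash
python3 - <<'E'
from h import *
def p(t):
    s=r.state();print(t,np.round(s['tcp_pos'],4),np.round(s['force'],1),np.round(s['wrist_torque'],2),round(s['grip_width'],4),round(s['time_s'],2))
q=np.array(r.state()['q'])
for i in range(1,4):
    t=q.copy();t[5]+=np.pi/2*i/3;r.set_joints(t);p(i)
x=r.state()['tcp_pos']
r.movel([x[0],x[1],.124],speed=.04);p('low')
E
```

```text
1 [0.4335 0.1084 0.1347] [ -0.5   4.5 -11.5] [ 0.86  0.19 -0.02] 0.0129 6.09
2 [0.4333 0.1086 0.1348] [ -2.3   4.9 -12.2] [1.14 0.35 0.07] 0.0128 6.66
3 [0.4333 0.1089 0.1348] [ -1.8   6.5 -11.6] [1.56 0.36 0.03] 0.0132 7.22
low [0.4333 0.109  0.1241] [-1.3  4.9 -8.9] [ 0.93  0.28 -0.01] 0.0131 7.65
```

```bash
python3 - <<'E'
from h import *
import pickle
def p(t):
    s=r.state();print(t,np.round(s['tcp_pos'],4),np.round(s['force'],1),np.round(s['wrist_torque'],2),round(s['grip_width'],4),round(s['time_s'],2))
x=r.state()['tcp_pos']
print(r.movel([x[0],x[1],.121],speed=.03,stop_force=8));p('low')
r.move_gripper(.085);p('open')
r.movel([x[0],x[1],.26]);p('up')
D={n:shot(n,n+'1') for n in('wrist','side','scene')};pickle.dump(D,open('D1.pkl','wb'))
b=cv2.resize(D['side']['image'][210:320,225:358],None,fx=3,fy=3,interpolation=cv2.INTER_CUBIC)
w=cv2.resize(D['wrist']['image'],(399,330))
cv2.imwrite('pics/c1.png',cv2.convertScaleAbs(np.hstack([w,b]),alpha=1.4))
print(proj(D['wrist'],[.434,.1085,.151]),proj(D['wrist'],[.434,.1085,.136]))
E
```

```text
False
low [0.4334 0.1091 0.122 ] [-4.   3.1  3.4] [ 0.72  1.12 -0.06] 0.0129 7.9
open [0.4333 0.109  0.121 ] [ 0.1 -0.1  0.5] [-0.    0.01 -0.02] 0.0852 8.59
up [0.4329 0.1089 0.2592] [-0.5 -0.5 -1.1] [-0.05  0.01 -0.01] 0.0849 9.67
[282.52093587 207.83656141] [282.51792002 202.81561387]
```

View pics/c1.png

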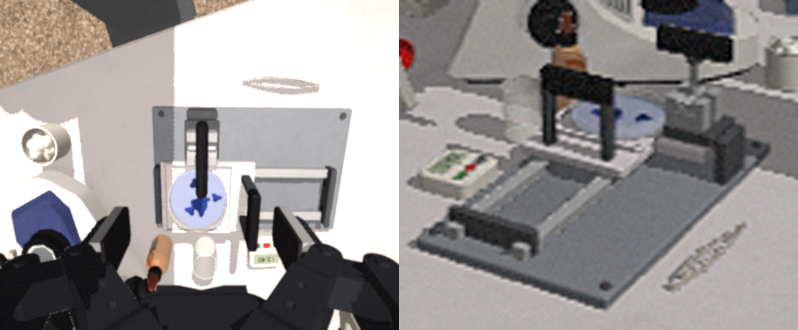

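The knob is now across the track and about 4.5 px higher in the side view, which is about 14 mm, so it is in the notch (lying beside it would be about 22 mm). The dish is still in its recess. Now I'll take the handle.

```bash
python3 - <<'E'
from h import *
import pickle
def p(t):
    s=r.state();print(t,np.round(s['tcp_pos'],4),np.round(s['force'],1),np.round(s['wrist_torque'],2),round(s['grip_width'],4),round(s['time_s'],2))
h=np.array([.5352,.1522]);o=down(yaw+np.pi/2);y=np.array([-np.sin(yaw),np.cos(yaw)])
r.movel([*h,.26],attitude=o)
r.movel([*h,.15]);p('above')
print(r.movel([*h,.09],speed=.08,stop_force=10));p('down')
r.move_gripper(0.);p('grip')
x=np.array(r.state()['tcp_pos'])
t=x[:2]+.110*y
print(r.movel([*t,.09],speed=.07,stop_force=30));p('slide')
t=x[:2]+.128*y
print(r.movel([*t,.09],speed=.03,stop_force=12));p('end')
z=np.array(r.state()['tcp_pos']);print('travel',(z-x)[:2]@y)
r.move_gripper(.085);p('open')
z=np.array(r.state()['tcp_pos']);print('travel',(z-x)[:2]@y)
r.movel([z[0],z[1],.27]);p('up')
D={n:shot(n,n+'2') for n in('wrist','side','scene')};pickle.dump(D,open('D2.pkl','wb'))
b=cv2.resize(D['side']['image'][210:320,225:358],None,fx=3,fy=3,interpolation=cv2.INTER_CUBIC)
w=cv2.resize(D['wrist']['image'],(399,330))
cv2.imwrite('pics/c2.png',cv2.convertScaleAbs(np.hstack([w,b]),alpha=1.4))
E
```

```text
above [0.5356 0.1523 0.151 ] [-0.3  0.4  0.8] [ 0.05  0.06 -0.03] 0.0853 11.59
False
down [0.5355 0.1523 0.0904] [0.4 0.9 0.6] [0.03 0.02 0.03] 0.0849 12.49
grip [0.5353 0.1522 0.0903] [-1.3  0.6  3.9] [-0.01  0.19 -0.35] 0.0127 13.14
False
slide [0.567  0.2589 0.0903] [ 5.9 -0.9  3.5] [-0.3  -0.87 -0.35] 0.0131 14.87
True
end [0.5694 0.2669 0.0903] [ 0.  -2.3  5.9] [-0.33  0.19 -0.28] 0.0128 15.28
travel 0.11965147600155004
open [0.5697 0.2662 0.0904] [-0.7 -0.1 -0.5] [ 0.03  0.03 -0.01] 0.085 15.97
travel 0.1190457896956403
up [0.5694 0.266  0.2691] [-0.1 -0.7  0.5] [ 0.   -0.03  0.03] 0.0849 17.32
```

View pics/c2.png

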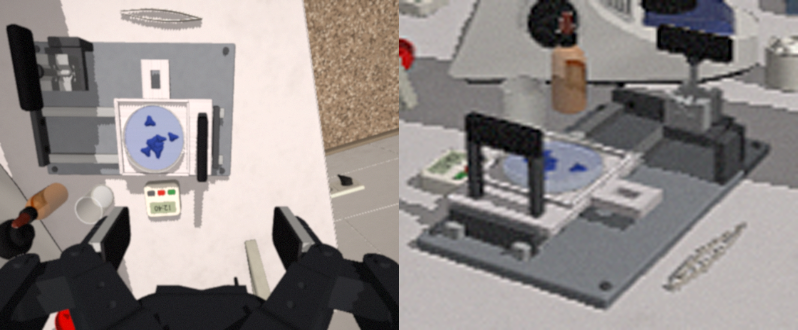

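The carriage is at the far end with the knob parked and the dish seated, and nothing else has moved. The stop triggered at 119.7 mm, so I'll confirm the end with one more gentle push.

```bash
python3 - <<'E'
from h import *
def p(t):
    s=r.state();print(t,np.round(s['tcp_pos'],4),np.round(s['force'],1),round(s['grip_width'],4),round(s['time_s'],2))
y=np.array([-np.sin(yaw),np.cos(yaw)]);x=np.array([.5697,.2664])
r.movel([*x,.15]);r.movel([*x,.09],speed=.1,stop_force=10)
r.move_gripper(0.);p('grip');a=np.array(r.state()['tcp_pos'])
t=a[:2]+.006*y
print(r.movel([*t,.09],speed=.015,stop_force=20));p('push')
b=np.array(r.state()['tcp_pos']);print('moved',(b-a)[:2]@y)
r.move_gripper(.085);p('open')
c=np.array(r.state()['tcp_pos']);r.movel([c[0],c[1],.27]);p('up')
d=shot('side','side3');w=shot('wrist','w3')
bb=cv2.resize(d['image'][210:320,225:358],None,fx=3,fy=3,interpolation=cv2.INTER_CUBIC)
cv2.imwrite('pics/c3.png',cv2.convertScaleAbs(np.hstack([cv2.resize(w['image'],(399,330)),bb]),alpha=1.4))
E
```

```text
grip [0.5698 0.2665 0.0903] [-1.   0.6  4.4] 0.0131 19.82
True
push [0.5698 0.2667 0.0903] [ 0.1 -1.6  5.3] 0.0132 20.13
moved 0.00020746978756675847
open [0.5694 0.2667 0.0898] [-0.6  0.1 -0.3] 0.0853 20.82
up [0.5691 0.2666 0.2691] [ 0.5 -0.1  0.1] 0.0854 22.18
```

View pics/c3.png

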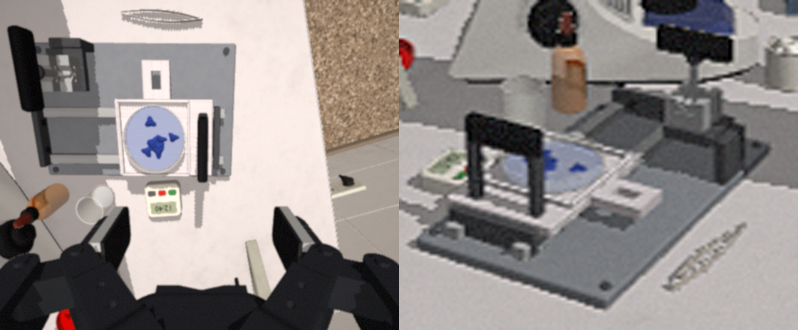

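The picture is unchanged: handle at (203,147), dish at (155,138) in the recess, knob still across the track. The push met a hard stop after 0.2 mm, so I'm handing in.

```bash
python3 -c "
from h import *
r.sign_off();print(r.state()['time_s'])"
```

```text
the job is handed in; nothing more can be done
the job is handed in; nothing more can be done
```

The job is done and handed in at about 22 s of the 58 s allowed. I lifted the knob 28 mm, turned it a quarter turn and lowered it into its rest notch. After letting go, I slid the carriage by its handle to the far end.

- **Knob:** it stayed up by itself after release. In the side view it sits about 14 mm higher than when locked, which fits the notch (15 mm) and not lying beside it (22.5 mm).
- **Carriage:** I measured 119.7 mm of travel. A second push moved it only 0.2 mm before the 20 N stop triggered, so it is at its end.
- **Dish and surroundings:** the last pictures show the dish in its recess and the beaker, timer, bottle and tweezers undisturbed. The cap bin is only partly in view there, and I did not measure any of these positions again.
- **Forces:** wrist readings at the points I checked stayed below about 14 N, and the gripper ended well clear of everything. No checks failed. The knob's position from different views differed by about 2 mm, which did not affect the grasp.

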